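# Set the spring tester's cursor and hold its rod at length

## Robot

A 7-joint arm with a two-finger parallel gripper is mounted at the origin on the work surface. World frame = base frame: x ahead of the robot, y to its left, z up, the work surface at z = 0. Lengths are in m, angles in rad, forces in N, time in s.
With the tool pointing down it reaches from about 0.35 to 0.775 m from the base axis. Payload 3.1 kg.
Tool frame: the origin (TCP) lies at the very end of the fingers, on their centre line; the grasp point (between the pads) lies 19 mm behind it; z points along the fingers, y is the direction in which the jaws open and shut (so a half turn about z gives the same grasp; the last joint's range is limited). The gripper opens to 85 mm and grips with 20 to 120 N. Pads are 22 mm wide; open, the fingers measure 114 mm over their backs; the gripper's body (76 mm by 85 mm) begins 54 mm behind the grasp point. The pads swing forward as they close: fully open they stand 13 mm farther back than shut.
Start: joints at [-1.345, 0.311, 0.014, 1.512, -0.004, 1.319, -0.027], TCP at [0.146, 0.53, 0.231] pointing down, gripper open.
Joint ranges: [-2.7, 2.7], [-0.3, 1.91], [-1.27, 1.3], [0.12, 2.57], [-1.44, 4.58], [0.2, 2.03], [-3.05, 3.05]. Speed limits (rad/s): [2.79, 2.79, 3.14, 3.14, 3.14, 3.14, 3.14].

## Interface

Orientations are given as a unit quaternion [x, y, z, w].
In Python, from station import get_obs, camera, hand_in gives the robot as it stands.
- The arm moves only by the tool carry_out, never from a script. Its argument "targets" is a list of rows, each an object with "grip": the closure, from -1 (fully open) to 1 (shut); "delta_pos": the shift along the tool's x, y, z in units of 50 mm (1.0 is 50 mm), a list of three; "twist": the turn, a rotation vector about the tool's x, y, z in units of 5 degrees (1.0 is 5 degrees), a list of three. A call has 1 to 12 rows; each row is the pose to reach, as a shift and turn from the pose commanded when the call began, along the tool's axes at that moment; what a row does not reach only later rows make up. A row lasts 1/8 s, in which the tool goes at most 62.5 mm and 10.7 degrees, less where a joint would pass 70% of its speed; a pose out of reach is approached as far as the arm can. A call with a gripper value outside its range is refused whole. The fingers move at their own pace and stop on an object; "grip_force" is the grip in N (left out, the last holds). Time passes only in rows, so rows that repeat a pose let the fingers close. It gives the time, the measured TCP pose, the force and the opening at its end, in the units of the state.
- get_obs(): the state, without advancing time (a new reading comes with each control period).
- camera(name): name is "scene" or "top" or "wrist"; returns a dict with "img" (480x640x3 uint8, red, green, blue), "z_map" (480x640 float32, m along the optical axis (not along the pixel's ray), 0 where there is no reading), "intrinsics" (3x3 intrinsics, pixels), "k1" (the pictures are not rectified: a ray, as slopes to the right and down, at radius r is drawn at 1 + k1 r^2 times it, then the intrinsics apply), "origin" and "rotation" of the camera in the world. Camera axes: x right, y down, z forward; pixel columns grow to the right and rows downward; lengths in m; the calibration is good to about 2 mm. A picture is of the moment at which its call begins.
- hand_in(): hands the job in, once; it reports no verdict.
The state is a dict: "time": time; "joint_positions": joint angles; "qvel": joint speeds; "effort": joint torques, N m; "eef_pos": TCP position; "tool_rot": TCP orientation; "wrist_force": force on the tool from outside, world axes, zero at the start; "moment": the same for the moment, N m; "opening": finger opening in m.
Only numpy, scipy, OpenCV 4.12 (cv2) and the standard library are available. Lean on these libraries where they do the work, as an engineer would, in place of code of your own. Each camera call takes 0.05 s, during which the arm holds its last target.

## Task

On the spring tester, slide the cursor along its track until its cross bar is level with the tall post, leaving the rod home meanwhile. Then pull the sprung rod out by its wooden grip until the metal flange on its end is level with the cursor's bar, and keep holding it there: finish while still gripping the rod against its spring. The cursor must stay where you set it, the short post does not count, and the loose parts around are to be left where they lie.

Things in the scene. Friction and masses are not known exactly. Their poses are not given: they have to be found in the camera images.
- tester: dark cast-iron bed fixed to the bench, 16 mm thick, x -155 to 205, y -115 to 145 mm about its origin on the bench. Rod and cursor both travel along its -x (roughly towards the robot). In its frame (mm): rod axis y -60, z 85; cursor track y 55 (rail 22 wide, top at z 36); posts on y 125; brass tube holding the rod, and its stands (106 high), x 62 to 207
- rod: sprung telescoping rod; slides out of the tube along the tester's -x, up to 135 mm. Origin: middle of its round wooden grip (22 mm diameter, lying along x, 21 mm outward and 25 mm inward of the origin), at tester x = 26 mm when home. The spring draws it home with 3 N, plus 50 N per metre drawn out. Axes as the tester's
- flange (a point): centre of the bright metal flange (40 mm diameter, 8 mm thick) on the rod's outer end, 25 mm beyond the rod's origin along -x. This is the point that must be level with the cursor's bar (same x in the tester's frame)
- cursor: carriage 30 x 36 x 14 mm on the track, slides along the tester's -x up to 135 mm from its inner end at tester x = 1 mm; stiff (1.5 N), stays where left. Origin: its middle, on the centre line of the bright metal cross bar (6 mm thick, along y, 73 mm to the rod side, 52 mm to the post side, 43.5 mm above the bench). Axes as the tester's
- cursor_grip (a point): point 28 mm above the cursor's origin, in the middle of its upright wooden grip tab (16 mm along x, 22 mm along y; from 7 to 45 mm above the cursor's origin)
- tall_post: the tall post, a bright metal pin 14 mm across, 50 mm high, fixed on the bed beside the track on the side away from the rod, 70 mm from the track's centre line. Origin at the centre of its foot, 16 mm above the bench
- short_post: the short post, a like pin only 18 mm high, on the same line; it may stand nearer or farther out than the tall one; not the target. Origin at its foot
- disc: brass counterweight disc, 54 mm across, 14 mm thick with a 20 mm hub, lying on the tester's bed behind the cursor track; bystander; origin under its centre
- collar: steel ring 32 mm across, 10 mm high, lying on the bed's front part between the rod's line and the track; bystander; origin under its centre
- bracket: grey cast L-shaped bracket, 90 x 50 x 65 mm, on the bench to the left; bystander; origin under its centre
- crank: red crank arm lying flat, 175 mm long, with an upright wooden handle 64 mm high at one end, on the bench to the right; bystander; origin under its centre
- tube1: amber glass tube standing on end, 32 mm across, 92 mm high, to the left; bystander; origin under its centre
- tube2: second amber glass tube, the same as tube1, standing near it; bystander; origin under its centre

How it is judged:
By the outcome, as a careful person would: the job done as asked, in the order asked, and still so for the second after the job is handed in, while the arm keeps its last pose, push and grip.
It also fails if it takes over 58 s, if anything falls off the work surface, if the arm or the gripper's body presses on something with over 40 N, if the wrist force passes 120 N, or if a joint passes its speed limit or range.

## Working session

There is one attempt and no reset: what is moved stays moved. The work goes in short steps, Python scripts to look and compute and a tool call to move; the robot and the scene stay as the last step left them, time stands still between calls to the robot, and variables do not carry over. Pictures are saved under pics/ and viewed, and the job is handed in when it is done.

Besides the shell and the picture viewer there is one more tool, called after "Emit:" in YAML: its name, and indented under it one key for each argument. carry_out: Moves the arm, as the interface text tells. Its arguments: {"type":"object","properties":{"targets":{"type":"array"},"grip_force":{"type":"number"}},"required":["targets"]}

```bash
ls; mkdir -p pics
cat > h.py <<'E'
import numpy as np, cv2
from station import get_obs, camera
from scipy.spatial.transform import Rotation as R
def grab(n,tag):
    c=camera(n); cv2.imwrite(f'pics/{tag}.png',c['img'][:,:,::-1]); np.savez(f'pics/{tag}.npz',**{k:np.array(v) for k,v in c.items()}); return c
def load(tag): return dict(np.load(f'pics/{tag}.npz'))
def mat(c):
    r=np.array(c['rotation']); return r if r.shape==(3,3) else R.from_quat(r).as_matrix()
def ray(c,u,v):
    K=c['intrinsics']; d=np.array([(u-K[0,2])/K[0,0],(v-K[1,2])/K[1,1]]); k=float(c['k1']); s=d.copy()
    for _ in range(30): s=d/(1+k*(s@s))
    return mat(c)@np.array([s[0],s[1],1.])
def atz(c,u,v,z):
    d=ray(c,u,v); o=c['origin']; return o+d*(z-o[2])/d[2]
def dep(c,u,v):
    return c['origin']+ray(c,u,v)*float(c['z_map'][int(round(v)),int(round(u))])
def proj(c,p):
    q=mat(c).T@(np.array(p)-c['origin']); s=q[:2]/q[2]; s=s*(1+float(c['k1'])*(s@s)); K=c['intrinsics']; return K[0,0]*s[0]+K[0,2],K[1,1]*s[1]+K[1,2]
E
python3 - <<'E'
from h import *
print(get_obs())
for n in ['scene','top','wrist']:
    c=grab(n,n+'0'); print(n,c['origin'],c['rotation'],c['intrinsics'],c['k1'])
E
```

```text
pics
{'time': 0.0, 'joint_positions': array([-1.34471355,  0.3117563 ,  0.01399292,  1.51308494, -0.00440775,
        1.31916966, -0.02717264]), 'qvel': array([-0.00049625,  0.00064627,  0.00080663, -0.00165059, -0.00012513,
        0.00051341,  0.00035246]), 'effort': array([-2.78811294e-04, -3.79919779e+01,  1.45868640e-01, -2.30594784e+01,
        1.21421018e-02,  1.38611280e-02,  7.36437045e-06]), 'eef_pos': array([0.14531938, 0.52969496, 0.23019299]), 'tool_rot': array([ 1.33441456e-01,  9.91055979e-01, -1.18821088e-03, -1.14342256e-04]), 'wrist_force': array([-0.08264409,  0.09405592,  0.36194459]), 'moment': array([ 0.02966556, -0.02078579,  0.03622832]), 'opening': 0.08505773565636295}
scene [1.24391427 0.50471076 1.2879275 ] [ 0.43474925  0.8509507  -0.25877665 -0.14110506] [[573.03427485   0.         314.93360943]
 [  0.         573.03427485 244.15817522]
 [  0.           0.           1.        ]] 0.005336467565625607
top [0.32590067 0.0145671  1.26054823] [ 0.74090046 -0.66368414  0.07021638 -0.07522985] [[455.09533164   0.         320.47940164]
 [  0.         455.09533164 237.87180038]
 [  0.           0.           1.        ]] -0.01535949869836386
wrist [0.06945829 0.55100049 0.373199  ] [0.78529033 0.59908709 0.09414602 0.12470079] [[345.52512205   0.         321.33334934]
 [  0.         345.52512205 239.12147137]
 [  0.           0.           1.        ]] -0.02093994874486549
```

View pics/scene0.png

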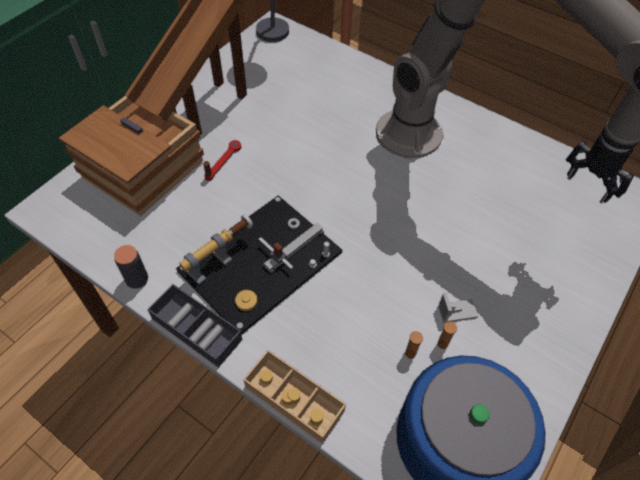

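View pics/top0.png

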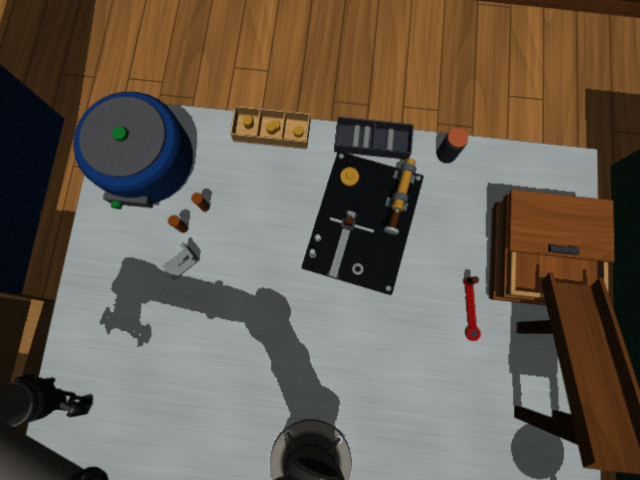

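The top view shows the bed at about u 302–423, v 152–293, with the cursor near (348,222), the posts near (318,238) and (312,253), and the rod grip near (394,215). I'll enlarge these.

Run:
```python
import cv2
a=cv2.imread('pics/top0.png')[145:300,295:430]; cv2.imwrite('pics/top0c.png',cv2.resize(a,None,fx=4.4,fy=3.8*4.4/4.4,interpolation=cv2.INTER_CUBIC) if 0 else cv2.resize(a,None,fx=3.8,fy=3.8,interpolation=cv2.INTER_CUBIC))
a=cv2.imread('pics/scene0.png')[190:330,170:350]; cv2.imwrite('pics/scene0c.png',cv2.resize(a,None,fx=4,fy=4,interpolation=cv2.INTER_CUBIC))
```

```text
(no output)
```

View pics/top0c.png

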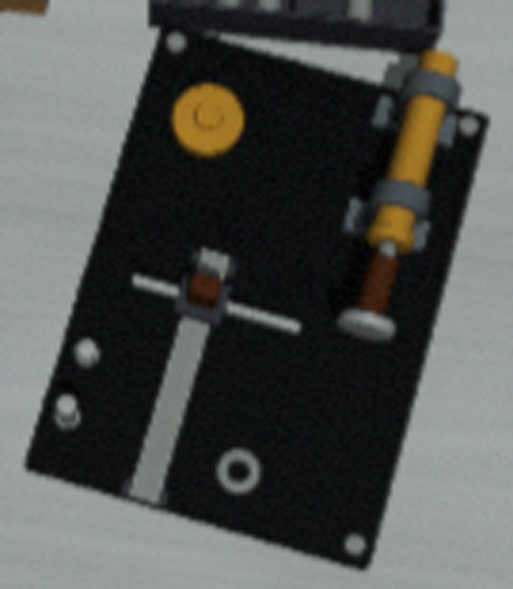

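View pics/scene0c.png

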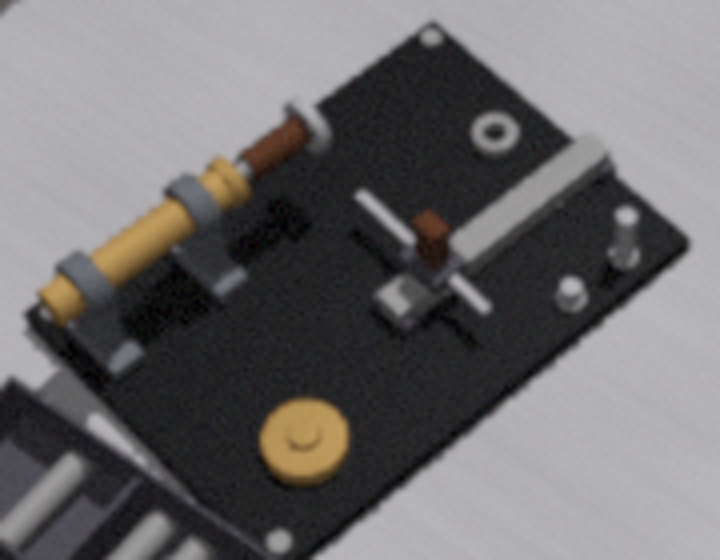

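```bash
cat > fit.py <<'E'
from h import *
from scipy.optimize import least_squares
t=load('top0'); s=load('scene0')
T=lambda a,b:(295+(a+.5)/3.8-.5,145+(b+.5)/3.8-.5)
S=lambda a,b:(170+(a+.5)/4-.5,190+(b+.5)/4-.5)
obs=[(t,T(163,27),(205,145,16)),(t,T(488,118),(205,-115,16)),(t,T(370,568),(-155,-115,16)),(t,T(27,466),(-155,145,16)),
(s,S(433,22),(-155,-115,16)),(s,S(690,242),(-155,145,16)),
(t,T(367,327),(1-2.,-60,85)), (s,S(310,123),(1-2.,-60,85))]
def W(p,q):
    c,s_=np.cos(p[2]),np.sin(p[2]); return np.array([p[0]+c*q[0]/1e3-s_*q[1]/1e3,p[1]+s_*q[0]/1e3+c*q[1]/1e3,q[2]/1e3])
def f(p): return np.concatenate([np.array(proj(c,W(p,q)))-uv for c,uv,q in obs])
if __name__=='__main__':
    for c,uv,q in obs: print(q,dep(c,*uv).round(4),atz(c,*uv,q[2]/1e3).round(4))
    r=least_squares(f,[0.65,-0.05,0]); print(r.x,np.degrees(r.x[2])); print(f(r.x).reshape(-1,2).round(2))
    p=r.x
    def loc(w): 
        d=np.array(w[:2])-p[:2]; c,s_=np.cos(p[2]),np.sin(p[2]); return (np.array([c*d[0]+s_*d[1],-s_*d[0]+c*d[1]])*1e3).round(1)
    print('tall top',loc(atz(t,*T(66,403),.066)),loc(atz(s,*S(627,215),.066)))
    print('short top',loc(atz(t,*T(88,350),.034)),loc(atz(s,*S(572,286),.034)))
    print('bar ends',[loc(atz(t,*T(*k),.0435)) for k in [(135,281),(298,327)]])
    print('bar ends s',[loc(atz(s,*S(*k),.0435)) for k in [(361,195),(488,308)]])
    print('tab top', loc(atz(t,*T(205,283),.0435+.045)))
    print('flange', loc(atz(t,*T(367,327),.085)))
    for n,q in dict(grip=(26,-60,85),cur=(1,55,71.5),tall=(-75,125,66)).items(): print(n,W(p,q).round(4))
E
python3 fit.py
```

```text
(205, 145, 16) [0.8447 0.0164 0.0173] [0.8453 0.0164 0.016 ]
(205, -115, 16) [ 0.7987 -0.2355  0.0188] [ 0.7997 -0.236   0.016 ]
(-155, -115, 16) [ 0.4526 -0.1758 -0.0013] [ 0.4509 -0.1732  0.016 ]
(-155, 145, 16) [0.4969 0.08   0.0182] [0.4972 0.0801 0.016 ]
(-155, -115, 16) [ 0.4417 -0.1775 -0.0018] [ 0.4528 -0.168   0.016 ]
(-155, 145, 16) [ 0.4907  0.0798 -0.0011] [0.5006 0.0854 0.016 ]
(-1.0, -60, 85) [ 0.6101 -0.1473  0.0879] [ 0.6108 -0.1477  0.085 ]
(-1.0, -60, 85) [ 0.6162 -0.1382  0.0965] [ 0.6101 -0.1443  0.085 ]
[ 0.62249773 -0.08739896 -0.1848568 ] -10.591514678919754
[[-0.16 -1.76]
 [ 0.79 -0.96]
 [-0.49  0.65]
 [-1.28  0.01]
 [-0.28 -1.46]
 [ 0.25 -1.3 ]
 [-0.57  0.04]
 [-0.64 -0.25]]
tall top [-109.7  124.9] [-111.1  126.4]
short top [-62.4 123.2] [-62.  126.9]
bar ends [array([ -5.5, 104.9]), array([ -4. , -17.5])]
bar ends s [array([ -5.5, -15.8]), array([ -7.1, 106.5])]
tab top [-3.9 55.5]
flange [ -0.4 -61.4]
grip [ 0.637  -0.1512  0.085 ]
cur [ 0.6336 -0.0335  0.0715]
tall [0.5718 0.0493 0.066 ]
```

```bash
cat >> h.py <<'E'
def tgt(yang): # tool z down, tool y at world angle yang (deg)
    a=np.radians(yang); y=np.array([np.cos(a),np.sin(a),0]); z=np.array([0,0,-1.]); return R.from_matrix(np.c_[np.cross(y,z),y,z])
def move(pos,yang):
    o=get_obs(); r0=R.from_quat(o['tool_rot']); 
    print('t',o['time'],'j',o['joint_positions'].round(2),'dp',(r0.inv().apply(np.array(pos)-o['eef_pos'])/.05).round(3),'tw',(np.degrees((r0.inv()*tgt(yang)).as_rotvec())/5).round(3))
E
python3 -c "
from h import *
move([.60,-.03,.23],-10.6)"
```

```text
t 0.15 j [-1.34  0.31  0.01  1.51 -0.    1.32 -0.03] dp [-11.731  -8.394   0.026] tw [-1.7000e-02  1.6000e-02  1.7053e+01]
```

Emit:
carry_out:
  targets:
    - {"grip":-1,"delta_pos":[-11.73,-8.39,0],"twist":[0,0,17.05]}
    - {"grip":-1,"delta_pos":[-11.73,-8.39,0],"twist":[0,0,17.05]}
    - {"grip":-1,"delta_pos":[-11.73,-8.39,0],"twist":[0,0,17.05]}
    - {"grip":-1,"delta_pos":[-11.73,-8.39,0],"twist":[0,0,17.05]}
    - {"grip":-1,"delta_pos":[-11.73,-8.39,0],"twist":[0,0,17.05]}
    - {"grip":-1,"delta_pos":[-11.73,-8.39,0],"twist":[0,0,17.05]}
    - {"grip":-1,"delta_pos":[-11.73,-8.39,0],"twist":[0,0,17.05]}
    - {"grip":-1,"delta_pos":[-11.73,-8.39,0],"twist":[0,0,17.05]}
    - {"grip":-1,"delta_pos":[-11.73,-8.39,0],"twist":[0,0,17.05]}
    - {"grip":-1,"delta_pos":[-11.73,-8.39,0],"twist":[0,0,17.05]}
    - {"grip":-1,"delta_pos":[-11.73,-8.39,0],"twist":[0,0,17.05]}
    - {"grip":-1,"delta_pos":[-11.73,-8.39,0],"twist":[0,0,17.05]}

```text
time: 1.65
eef_pos: [0.6011, -0.0335, 0.2307]
tool_rot: [0.771, 0.637, -0.001, 0.001]
wrist_force: [0.1, 0.5, -0.1]
opening: 0.0854
```

```bash
python3 -c "
from h import *
o=get_obs();print(o['time'],o['eef_pos'],o['joint_positions'].round(2),np.abs(o['qvel']).max())
grab('wrist','w1')
move([.60,-.03,.23],-10.6)"
```

```text
1.65 [ 0.60106033 -0.03349687  0.2306587 ] [-0.39  0.47  0.63  1.38 -0.27  1.38  0.05] 0.5185238647518101
t 1.7 j [-0.39  0.47  0.63  1.38 -0.27  1.38  0.05] dp [ 0.141 -0.081  0.007] tw [ 0.035  0.076 -0.095]
```

View pics/w1.png

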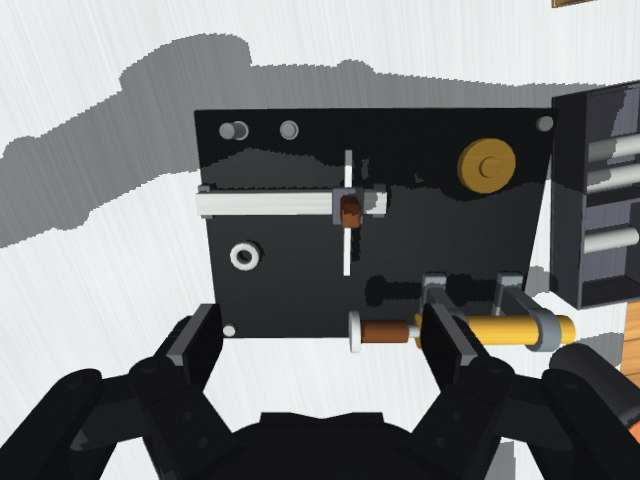

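The wrist view shows the tall post at about (227,130), the short post (289,130), the bar at u≈348, the tab (350,210) and the flange (355,331). I'll take it again settled, and enlarge.

```bash
python3 -c "
from h import *
for i in range(4): camera('top')
grab('wrist','w2'); o=get_obs(); print(o['eef_pos'],np.abs(o['qvel']).max())
a=cv2.imread('pics/w2.png')[95:245,190:390]; cv2.imwrite('pics/w2a.png',cv2.resize(a,None,fx=4,fy=4,interpolation=cv2.INTER_CUBIC))
a=cv2.imread('pics/w2.png')[300:360,330:430]; cv2.imwrite('pics/w2b.png',cv2.resize(a,None,fx=6,fy=6,interpolation=cv2.INTER_CUBIC))
"
```

```text
[ 0.59957614 -0.02728385  0.23093656] 0.013252185790673623
```

View pics/w2a.png

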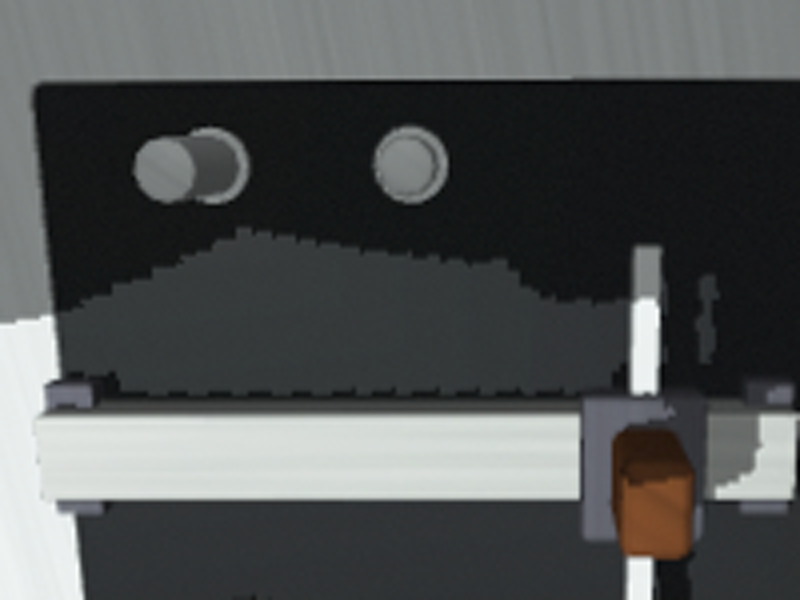

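View pics/w2b.png

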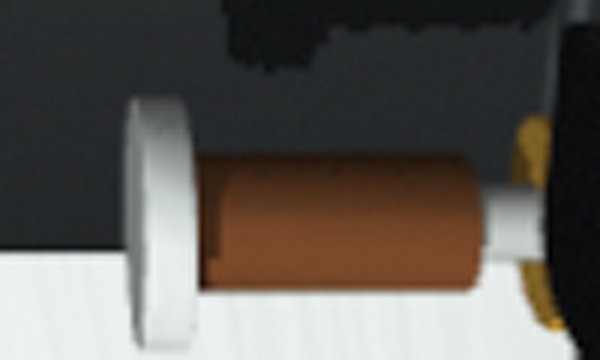

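View pics/w2.png

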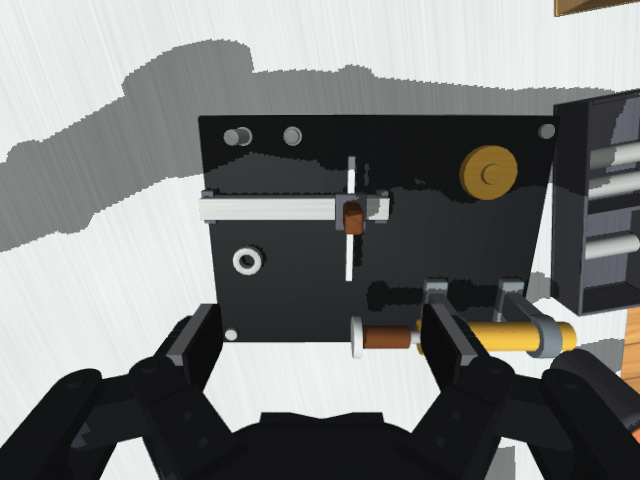

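```bash
cat > m2.py <<'E'
from h import *
from fit import W
from scipy.optimize import least_squares
c=load('w2')
A=lambda a,b:(190+(a+.5)/4-.5,95+(b+.5)/4-.5)
B=lambda a,b:(330+(a+.5)/6-.5,300+(b+.5)/6-.5)
print('cam',c['origin'])
pts=dict(tall=(A(165,169),.066),tallfoot=(A(212,166),.018),short=(A(408,164),.034),barP=(A(647,247),.0465),barR=((349.5,280),.0465),
 nearL=(A(36,86),.016),railL=(A(40,456),.036),railR=(A(796,456),.036),tabtop=(A(655,517),.0885),flangeFrontTop=(B(160,98),.105),flangeMid=(B(160,222),.085),gripInner=(B(480,222),.085))
p=[0.62249773,-0.08739896,-0.1848568]
for k,(uv,z) in pts.items():
    w=atz(c,*uv,z); cs,sn=np.cos(p[2]),np.sin(p[2]); d=w[:2]-p[:2]
    print(k,w.round(4),'loc',(np.array([cs*d[0]+sn*d[1],-sn*d[0]+cs*d[1]])*1e3).round(1),'dep',dep(c,*uv).round(4))
E
python3 m2.py
```

```text
cam [0.61468827 0.0496191  0.37371776]
tall [0.5366 0.0567 0.066 ] loc [-110.9  125.9] dep [0.5371 0.0567 0.0681]
tallfoot [0.5361 0.0564 0.018 ] loc [-111.4  125.4] dep [0.5426 0.0558 0.0475]
short [0.5852 0.048  0.034 ] loc [-61.5 126.2] dep [0.5854 0.048  0.0358]
barP [0.6368 0.0199 0.0465] loc [ -5.6 108.1] dep [0.6389 0.0172 0.0166]
barR [ 0.6154 -0.1031  0.0465] loc [ -4.1 -16.8] dep [ 0.6154 -0.1033  0.046 ]
nearL [0.4978 0.0828 0.016 ] loc [-153.9  144.4] dep [0.4981 0.0827 0.017 ]
railL [ 0.4801 -0.0037  0.036 ] loc [-155.3   56.1] dep [ 0.4801 -0.0037  0.036 ]
railR [ 0.6662 -0.0382  0.036 ] loc [33.9 56.4] dep [ 0.6692 -0.0434  0.0161]
tabtop [ 0.6268 -0.0323  0.0885] loc [-5.9 54.9] dep [ 0.6268 -0.0321  0.0891]
flangeFrontTop [ 0.6156 -0.1111  0.105 ] loc [ -2.4 -24.6] dep [ 0.616  -0.1641  0.0164]
flangeMid [ 0.6123 -0.1455  0.085 ] loc [  0.6 -59. ] dep [ 0.6124 -0.1345  0.1012]
gripInner [ 0.6631 -0.155   0.085 ] loc [ 52.3 -59. ] dep [ 0.6614 -0.1478  0.0952]
```

```bash
python3 -c "
from h import *
move([.6268,-.0323,.057],-10.4)"
```

```text
t 1.95 j [-0.4   0.46  0.63  1.38 -0.27  1.38  0.05] dp [-0.005  0.559  3.478] tw [-0.016 -0.017 -0.01 ]
```

Emit:
carry_out:
  targets:
    - {"grip":-1,"delta_pos":[0,0.56,0],"twist":[0,0,0]}
    - {"grip":-1,"delta_pos":[0,0.56,1.2],"twist":[0,0,0]}
    - {"grip":-1,"delta_pos":[0,0.56,2.2],"twist":[0,0,0]}
    - {"grip":-1,"delta_pos":[0,0.56,3.0],"twist":[0,0,0]}
    - {"grip":-1,"delta_pos":[0,0.56,3.47],"twist":[0,0,0]}
    - {"grip":-1,"delta_pos":[0,0.56,3.47],"twist":[0,0,0]}
    - {"grip":-1,"delta_pos":[0,0.56,3.47],"twist":[0,0,0]}

```text
time: 2.82
eef_pos: [0.6286, -0.0334, 0.0593]
tool_rot: [0.769, 0.639, 0.001, 0.001]
wrist_force: [0.2, -0.1, -0.4]
opening: 0.0854
```

```bash
python3 -c "
from h import *
grab('wrist','w3')
move([.6268,-.0323,.057],-10.4)"
```

```text
t 2.875 j [-0.34  0.66  0.56  1.52 -0.38  1.07  0.13] dp [ 0.021 -0.048  0.055] tw [ 0.038 -0.01  -0.024]
```

View pics/w3.png

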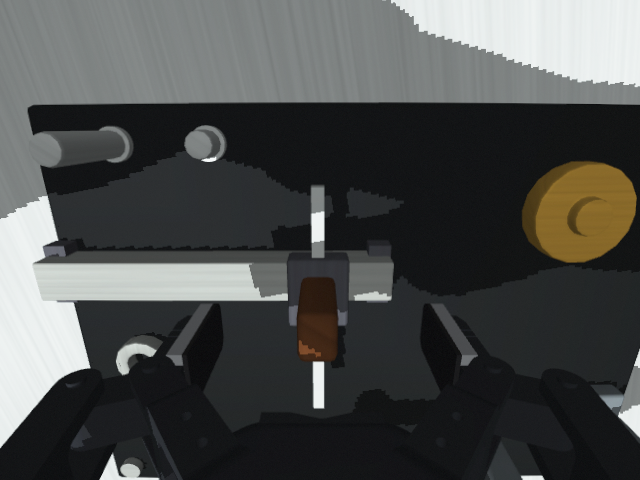

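The tab sits midway between the fingers, at (318,320). Closing now.

Emit:
carry_out:
  targets:
    - {"grip":1,"delta_pos":[0,0,0],"twist":[0,0,0]}
    - {"grip":1,"delta_pos":[0,0,0],"twist":[0,0,0]}
    - {"grip":1,"delta_pos":[0,0,0],"twist":[0,0,0]}
    - {"grip":1,"delta_pos":[0,0,0],"twist":[0,0,0]}
    - {"grip":1,"delta_pos":[0,0,0],"twist":[0,0,0]}
    - {"grip":1,"delta_pos":[0,0,0],"twist":[0,0,0]}
    - {"grip":1,"delta_pos":[0,0,0],"twist":[0,0,0]}
    - {"grip":1,"delta_pos":[0,0,0],"twist":[0,0,0]}
  grip_force: 40

```text
time: 3.88
eef_pos: [0.6276, -0.0344, 0.058]
tool_rot: [0.769, 0.639, 0.0, -0.0]
wrist_force: [-0.8, -0.5, 3.3]
opening: 0.0154
```

```bash
python3 -c "
from h import *
o=get_obs();print(o['eef_pos'],o['wrist_force'],o['opening'])
a=np.radians(-10.45);d=np.array([-np.cos(a),-np.sin(a),0])*.106
r=R.from_quat(o['tool_rot']);print(r.inv().apply(d)/.05)"
```

```text
[ 0.6276481  -0.03443822  0.05799247] [-0.79195695 -0.47864024  3.30152201] 0.015394620767775034
[-4.99258315e-03 -2.11999412e+00  3.36211760e-05]
```

Gripped (15.4 mm). Sliding most of the way, about 98 mm, then I'll look.

Emit:
carry_out:
  targets:
    - {"grip":1,"delta_pos":[0,-0.3,0],"twist":[0,0,0]}
    - {"grip":1,"delta_pos":[0,-0.6,0],"twist":[0,0,0]}
    - {"grip":1,"delta_pos":[0,-0.9,0],"twist":[0,0,0]}
    - {"grip":1,"delta_pos":[0,-1.2,0],"twist":[0,0,0]}
    - {"grip":1,"delta_pos":[0,-1.5,0],"twist":[0,0,0]}
    - {"grip":1,"delta_pos":[0,-1.8,0],"twist":[0,0,0]}
    - {"grip":1,"delta_pos":[0,-1.96,0],"twist":[0,0,0]}
    - {"grip":1,"delta_pos":[0,-1.96,0],"twist":[0,0,0]}
    - {"grip":1,"delta_pos":[0,-1.96,0],"twist":[0,0,0]}

```text
time: 5.0
eef_pos: [0.5312, -0.0167, 0.0579]
tool_rot: [0.769, 0.639, -0.0, -0.0]
wrist_force: [-1.4, -0.2, 4.1]
opening: 0.0149
```

```bash
python3 -c "
from h import *
grab('wrist','w4')
o=get_obs();print(o['eef_pos'],o['wrist_force'],o['opening'])
a=cv2.imread('pics/w4.png')[100:250,250:410]; cv2.imwrite('pics/w4a.png',cv2.resize(a,None,fx=4,fy=4,interpolation=cv2.INTER_CUBIC))
"
```

```text
[ 0.53134602 -0.01673815  0.0579324 ] [-1.21343187 -0.14391413  4.04710538] 0.014938308291290829
```

View pics/w4.png

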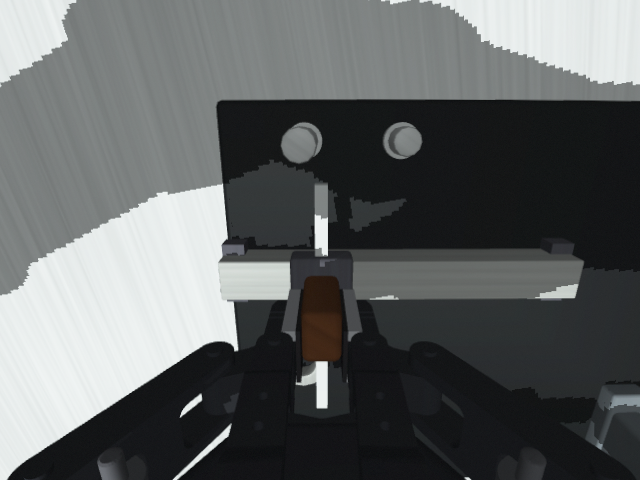

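View pics/w4a.png

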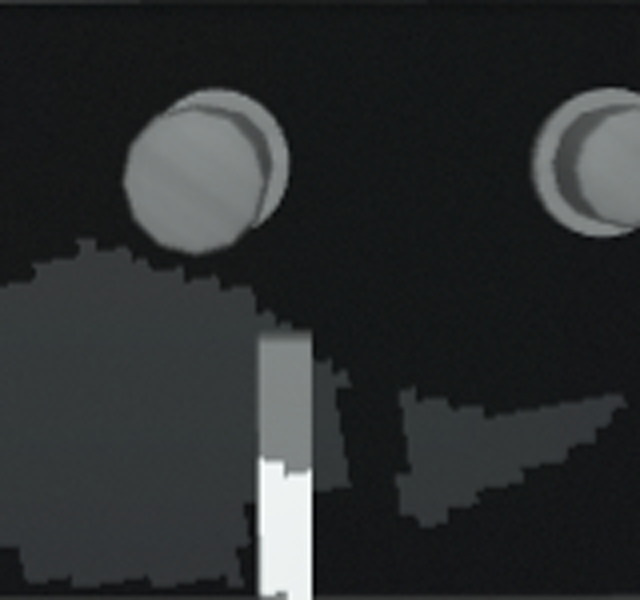

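```bash
cat > m4.py <<'E'
from h import *
a=np.radians(-10.45);ex=np.array([np.cos(a),np.sin(a)]);ey=np.array([-ex[1],ex[0]])
def L(w): d=w[:2]-np.array([.6225,-.0874]); return (np.array([d@ex,d@ey])*1e3).round(2)
if __name__=='__main__':
    c=load('w4'); A=lambda x,y:(250+(x+.5)/4-.5,100+(y+.5)/4-.5)
    print(c['origin'])
    for k,(uv,z) in dict(tall=(A(195,179),.066),foot=(A(217,164),.018),short=(A(645,163),.034),barP=(A(285,337),.0465),barM=(A(285,560),.0465),barR=((321.7,407),.0465)).items():
        print(k,atz(c,*uv,z).round(4),L(atz(c,*uv,z)),dep(c,*uv).round(4))
E
python3 m4.py
```

```text
[0.54625305 0.06110995 0.20079192]
tall [0.5365 0.0567 0.066 ] [-110.7   126.11] [0.5365 0.0567 0.0665]
foot [0.5362 0.0564 0.018 ] [-110.98  125.77] [0.5389 0.0577 0.067 ]
short [0.5861 0.0478 0.034 ] [-60.37 126.38] [0.5861 0.0478 0.034 ]
barP [0.5415 0.0375 0.0465] [-102.3   108.12] [0.5415 0.0373 0.0452]
barM [0.5367 0.0118 0.0465] [-102.38   81.94] [0.5366 0.0115 0.0457]
barR [ 0.5189 -0.0853  0.0465] [-102.21  -16.73] [ 0.519  -0.085   0.0468]
```

The bar is at tester x −102.3 and the tall post at −110.8, so 8.5 mm remain.

Emit:
carry_out:
  targets:
    - {"grip":1,"delta_pos":[0,-0.1,0],"twist":[0,0,0]}
    - {"grip":1,"delta_pos":[0,-0.17,0],"twist":[0,0,0]}
    - {"grip":1,"delta_pos":[0,-0.17,0],"twist":[0,0,0]}
    - {"grip":1,"delta_pos":[0,-0.17,0],"twist":[0,0,0]}

```text
time: 5.55
eef_pos: [0.5229, -0.0152, 0.0579]
tool_rot: [0.769, 0.639, -0.0, 0.0]
wrist_force: [0.6, -1.6, 3.7]
opening: 0.0158
```

```bash
python3 -c "
from h import *
grab('wrist','w5')
o=get_obs();print(o['eef_pos'],o['wrist_force'],o['opening'])
a=cv2.imread('pics/w5.png')[100:250,250:410]; cv2.imwrite('pics/w5a.png',cv2.resize(a,None,fx=4,fy=4,interpolation=cv2.INTER_CUBIC))
"
```

```text
[ 0.5229482  -0.01517112  0.05792821] [ 0.20185724 -2.57001141  2.78974549] 0.015406341803824178
```

View pics/w5a.png

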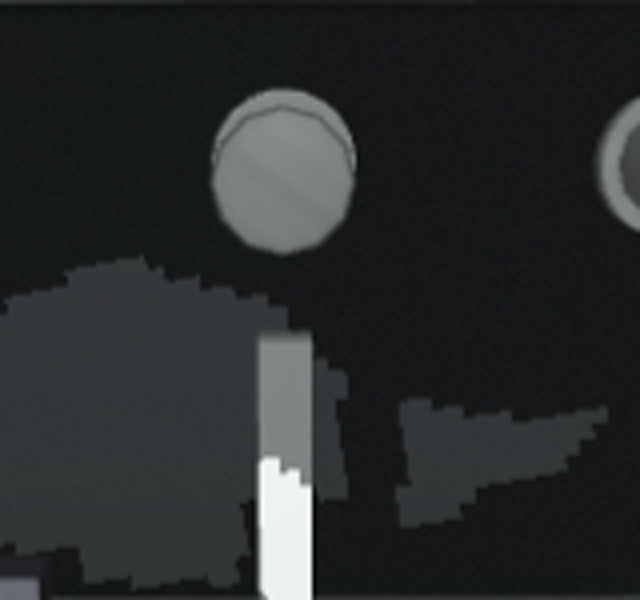

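The bar (u 285) lines up with the tall post's centre (u 283.5) to within about 0.3 mm. I'll release and lift.

Emit:
carry_out:
  targets:
    - {"grip":-1,"delta_pos":[0,0,0],"twist":[0,0,0]}
    - {"grip":-1,"delta_pos":[0,0,0],"twist":[0,0,0]}
    - {"grip":-1,"delta_pos":[0,0,0],"twist":[0,0,0]}
    - {"grip":-1,"delta_pos":[0,0,0],"twist":[0,0,0]}
    - {"grip":-1,"delta_pos":[0,0,0],"twist":[0,0,0]}
    - {"grip":-1,"delta_pos":[0,0,-0.5],"twist":[0,0,0]}
    - {"grip":-1,"delta_pos":[0,0,-1.5],"twist":[0,0,0]}
    - {"grip":-1,"delta_pos":[0,0,-2.5],"twist":[0,0,0]}
    - {"grip":-1,"delta_pos":[0,0,-3],"twist":[0,0,0]}
    - {"grip":-1,"delta_pos":[0,0,-3],"twist":[0,0,0]}
    - {"grip":-1,"delta_pos":[0,0,-3],"twist":[0,0,0]}

```text
time: 6.98
eef_pos: [0.5221, -0.0146, 0.2066]
tool_rot: [0.769, 0.639, -0.001, -0.001]
wrist_force: [-0.2, 0.1, -0.1]
opening: 0.0858
```

```bash
python3 -c "
from h import *
grab('wrist','w6')
o=get_obs();print(o['eef_pos'],o['wrist_force'],o['opening'])
a=cv2.imread('pics/w6.png')[100:300,240:400]; cv2.imwrite('pics/w6a.png',cv2.resize(a,None,fx=3,fy=3,interpolation=cv2.INTER_CUBIC))
move([.639,-.1505,.20],79.55)
"
```

```text
[ 0.52184747 -0.01462536  0.20623669] [-0.26223498  0.74443488 -0.57507279] 0.08549005897562227
t 7.025 j [-0.52  0.31  0.66  1.65 -0.2   1.26 -0.  ] dp [-2.241  2.803  0.117] tw [ -0.032  -0.023 -18.028]
```

View pics/w6a.png

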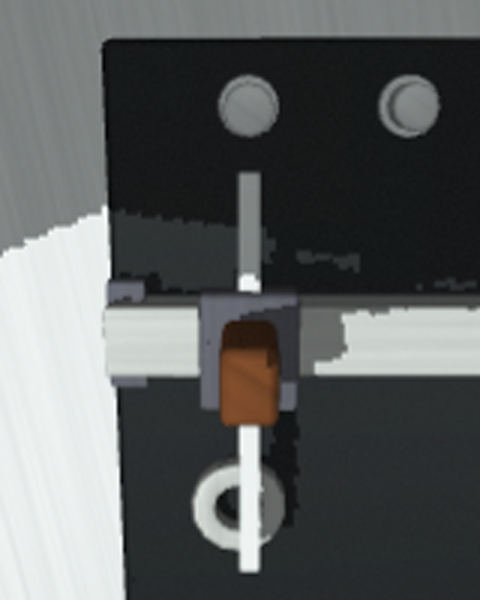

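View pics/w6.png

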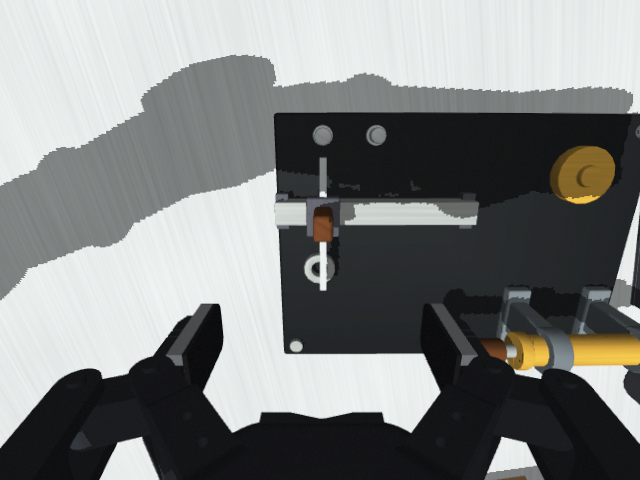

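Emit:
carry_out:
  targets:
    - {"grip":-1,"delta_pos":[-1.0,1.2,0],"twist":[0,0,-3]}
    - {"grip":-1,"delta_pos":[-1.8,2.2,0],"twist":[0,0,-6]}
    - {"grip":-1,"delta_pos":[-2.24,2.7,0],"twist":[0,0,-9]}
    - {"grip":-1,"delta_pos":[-2.24,2.7,0],"twist":[0,0,-12]}
    - {"grip":-1,"delta_pos":[-2.24,2.7,0],"twist":[0,0,-15]}
    - {"grip":-1,"delta_pos":[-2.24,2.7,0.5],"twist":[0,0,-18]}
    - {"grip":-1,"delta_pos":[-2.24,2.7,0.7],"twist":[0,0,-18]}
    - {"grip":-1,"delta_pos":[-2.24,2.7,0.7],"twist":[0,0,-18]}
    - {"grip":-1,"delta_pos":[-2.24,2.7,0.7],"twist":[0,0,-18]}
    - {"grip":-1,"delta_pos":[-2.24,2.7,0.7],"twist":[0,0,-18]}

```text
time: 8.28
eef_pos: [0.6341, -0.1496, 0.1708]
tool_rot: [0.093, 0.996, 0.0, -0.002]
wrist_force: [-0.2, -0.9, 0.4]
opening: 0.0853
```

```bash
python3 -c "
from h import *
grab('wrist','w7')
o=get_obs();print(o['eef_pos'],np.abs(o['qvel']).max(),o['opening'])
move([.632,-.150,.064],79.55)
"
```

```text
[ 0.63428319 -0.14959625  0.1711707 ] 0.01028691935210262 0.0852287021966654
t 8.325 j [ 0.    0.57  0.33  1.3  -0.18  1.3   1.72] dp [ 0.037 -0.017  2.144] tw [ 0.003 -0.033 -0.048]
```

View pics/w7.png

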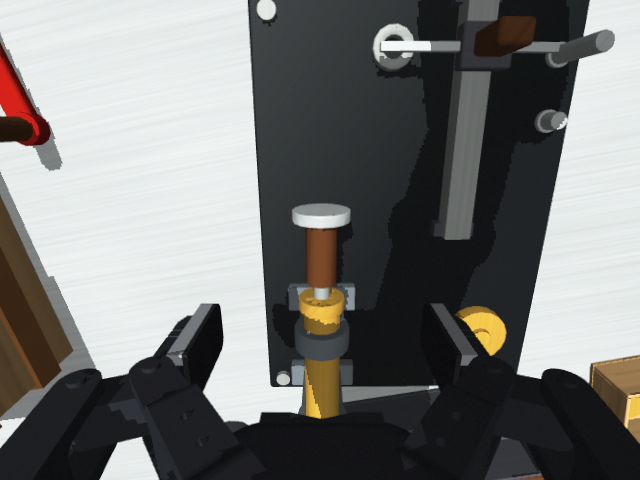

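The rod is centred between the jaws (u≈321), with the flange at v≈215. Descending.

Emit:
carry_out:
  targets:
    - {"grip":-1,"delta_pos":[0.03,0,0.8],"twist":[0,0,0]}
    - {"grip":-1,"delta_pos":[0.03,0,1.6],"twist":[0,0,0]}
    - {"grip":-1,"delta_pos":[0.03,0,2.14],"twist":[0,0,0]}
    - {"grip":-1,"delta_pos":[0.03,0,2.14],"twist":[0,0,0]}
    - {"grip":-1,"delta_pos":[0.03,0,2.14],"twist":[0,0,0]}
    - {"grip":-1,"delta_pos":[0.03,0,2.14],"twist":[0,0,0]}

```text
time: 9.07
eef_pos: [0.635, -0.15, 0.0678]
tool_rot: [0.092, 0.996, -0.0, 0.002]
wrist_force: [0.3, -0.1, 0.3]
opening: 0.0857
```

```bash
python3 -c "
from h import *
grab('wrist','w8')
o=get_obs();print(o['eef_pos'],np.abs(o['qvel']).max(),o['wrist_force'])
"
```

```text
[ 0.63486733 -0.14984126  0.06763794] 0.005795383642218909 [-0.45781968 -0.05765489  0.49713589]
```

View pics/w8.png

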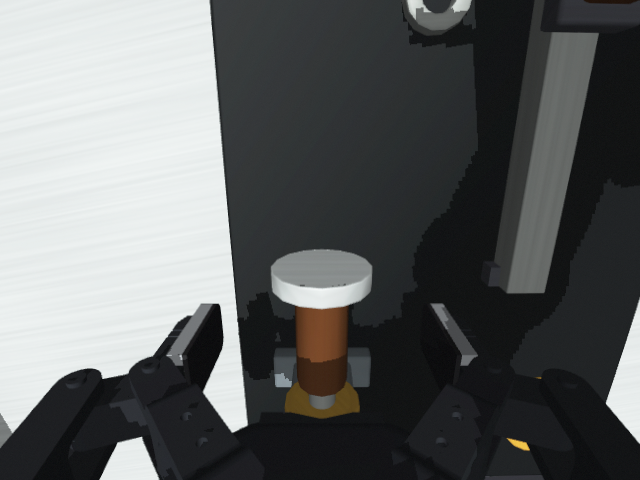

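Grip is squarely between the pads. Close.

Emit:
carry_out:
  targets:
    - {"grip":1,"delta_pos":[0.04,0,0.04],"twist":[0,0,0]}
    - {"grip":1,"delta_pos":[0.04,0,0.04],"twist":[0,0,0]}
    - {"grip":1,"delta_pos":[0.04,0,0.04],"twist":[0,0,0]}
    - {"grip":1,"delta_pos":[0.04,0,0.04],"twist":[0,0,0]}
    - {"grip":1,"delta_pos":[0.04,0,0.04],"twist":[0,0,0]}
    - {"grip":1,"delta_pos":[0.04,0,0.04],"twist":[0,0,0]}
    - {"grip":1,"delta_pos":[0.04,0,0.04],"twist":[0,0,0]}
    - {"grip":1,"delta_pos":[0.04,0,0.04],"twist":[0,0,0]}
  grip_force: 70

```text
time: 10.12
eef_pos: [0.6316, -0.1493, 0.064]
tool_rot: [0.092, 0.996, -0.0, 0.0]
wrist_force: [-1.8, -0.3, 3.5]
opening: 0.0201
```

```bash
python3 -c "
from h import *
o=get_obs();print(o['eef_pos'],o['wrist_force'],o['opening'])
a=np.radians(-10.45);d=np.array([-np.cos(a),-np.sin(a),0])*.100
r=R.from_quat(o['tool_rot']);print(r.inv().apply(d)/.05)
"
```

```text
[ 0.63161963 -0.14932006  0.064043  ] [-1.81757254 -0.30177882  3.5350368 ] 0.020138394186608986
[ 1.99999378e+00 -4.98563099e-03 -1.43525426e-04]
```

Emit:
carry_out:
  targets:
    - {"grip":1,"delta_pos":[0.3,0,0],"twist":[0,0,0]}
    - {"grip":1,"delta_pos":[0.6,0,0],"twist":[0,0,0]}
    - {"grip":1,"delta_pos":[0.9,0,0],"twist":[0,0,0]}
    - {"grip":1,"delta_pos":[1.2,0,0],"twist":[0,0,0]}
    - {"grip":1,"delta_pos":[1.5,0,0],"twist":[0,0,0]}
    - {"grip":1,"delta_pos":[1.8,0,0],"twist":[0,0,0]}
    - {"grip":1,"delta_pos":[2.0,0,0],"twist":[0,0,0]}
    - {"grip":1,"delta_pos":[2.0,0,0],"twist":[0,0,0]}
    - {"grip":1,"delta_pos":[2.0,0,0],"twist":[0,0,0]}
    - {"grip":1,"delta_pos":[2.0,0,0],"twist":[0,0,0]}

```text
time: 11.38
eef_pos: [0.5376, -0.1321, 0.0641]
tool_rot: [0.092, 0.996, -0.001, 0.005]
wrist_force: [6.5, -2.3, -4.5]
opening: 0.0202
```

```bash
python3 -c "
from h import *
grab('wrist','w9');grab('scene','s9')
o=get_obs();print(o['eef_pos'],o['wrist_force'],o['opening'])
a=cv2.imread('pics/s9.png')[190:330,170:350]; cv2.imwrite('pics/s9c.png',cv2.resize(a,None,fx=4,fy=4,interpolation=cv2.INTER_CUBIC))
"
```

```text
[ 0.53761731 -0.13207213  0.06407537] [ 7.18718439 -2.47819473 -6.01105698] 0.02021451896782773
```

View pics/w9.png

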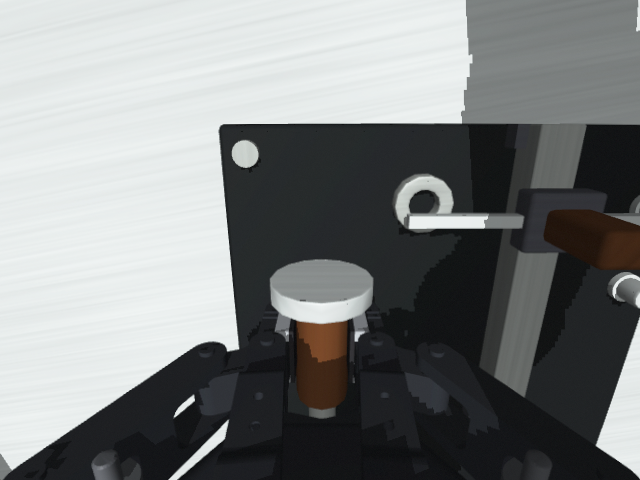

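View pics/s9c.png

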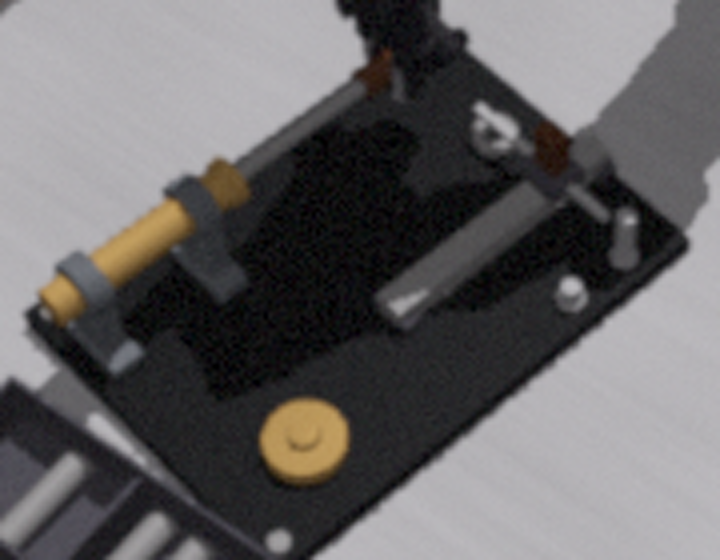

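```bash
python3 -c "
import cv2
a=cv2.imread('pics/w9.png')[195:345,260:530]; cv2.imwrite('pics/w9a.png',cv2.resize(a,None,fx=2.9,fy=2.9,interpolation=cv2.INTER_CUBIC))
a=cv2.imread('pics/w9.png')[250:340,262:382]; cv2.imwrite('pics/w9b.png',cv2.resize(a,None,fx=6,fy=6,interpolation=cv2.INTER_CUBIC))
"
```

```text
(no output)
```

View pics/w9a.png

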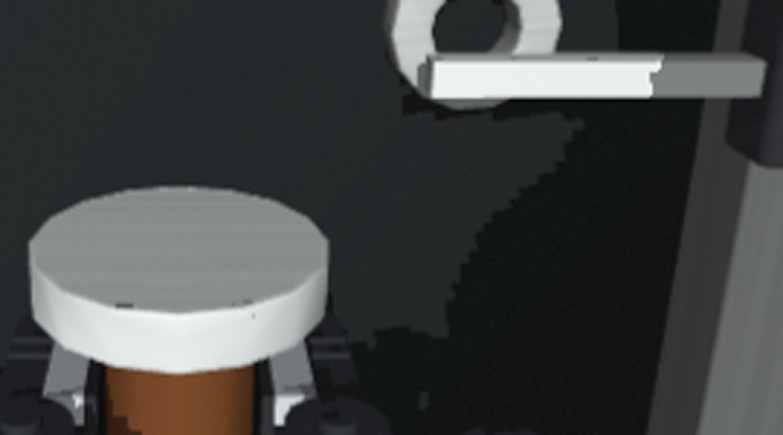

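View pics/w9b.png

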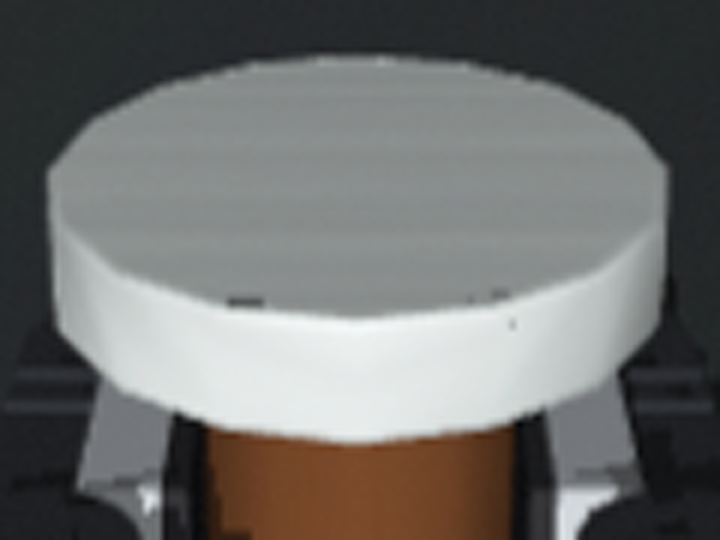

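```bash
cat > m9.py <<'E'
from h import *
from m4 import L
c=load('w9'); A=lambda x,y:(260+(x+.5)/2.9-.5,195+(y+.5)/2.9-.5); B=lambda x,y:(262+(x+.5)/6-.5,250+(y+.5)/6-.5)
print(c['origin'])
for k,(uv,z) in dict(barL_out=(A(550,60),.0465),barL_in=(A(550,97.5),.0465),barR=(A(700,77.5),.0465),
  faceTop=(B(357,318),.105),innerTop=(B(357,440),.105),faceBot=(B(357,55),.065),faceR=(B(668,185),.085),faceL=(B(48,185),.085)).items():
    print(k,L(atz(c,*uv,z)),dep(c,*uv).round(4),L(dep(c,*uv)))
o=get_obs(); print('tcp',L(o['eef_pos']))
E
python3 m9.py
```

```text
[ 0.45888117 -0.11705271  0.20623185]
barL_out [-113.88    2.07] [ 0.5112 -0.0644  0.0456] [-113.64    2.41]
barL_in [-107.43    2.81] [ 0.5173 -0.0652  0.0468] [-107.51    2.71]
barR [-110.85   27.5 ] [ 0.5182 -0.0407  0.0473] [-111.09   27.05]
faceTop [-99.58 -59.15] [ 0.5139 -0.1275  0.1049] [-99.52 -59.15]
innerTop [-91.87 -59.17] [ 0.521  -0.1288  0.1057] [-92.29 -59.17]
faceBot [-99.14 -59.21] [ 0.5332 -0.1313  0.0166] [-79.83 -59.34]
faceR [-98.09 -39.19] [ 0.5181 -0.1083  0.0866] [-98.86 -39.46]
faceL [-98.18 -79.05] [ 0.5107 -0.1468  0.0871] [-99.17 -78.7 ]
tcp [-75.37 -59.33]
```

Bar at −110.7, flange centre at −95.5: 15 mm more.

Emit:
carry_out:
  targets:
    - {"grip":1,"delta_pos":[0.15,0,0],"twist":[0,0,0]}
    - {"grip":1,"delta_pos":[0.3,0,0],"twist":[0,0,0]}
    - {"grip":1,"delta_pos":[0.3,0,0],"twist":[0,0,0]}
    - {"grip":1,"delta_pos":[0.3,0,0],"twist":[0,0,0]}
    - {"grip":1,"delta_pos":[0.3,0,0],"twist":[0,0,0]}
    - {"grip":1,"delta_pos":[0.3,0,0],"twist":[0,0,0]}

```text
time: 12.22
eef_pos: [0.5232, -0.1294, 0.0641]
tool_rot: [0.092, 0.996, -0.001, 0.005]
wrist_force: [8.3, -2.6, -6.5]
opening: 0.0202
```

```bash
python3 -c "
from h import *
grab('wrist','w10')
o=get_obs();print(o['eef_pos'],o['wrist_force'],o['opening'])
a=cv2.imread('pics/w10.png')[175:345,260:530]; cv2.imwrite('pics/w10a.png',cv2.resize(a,None,fx=2.9,fy=2.9,interpolation=cv2.INTER_CUBIC))
a=cv2.imread('pics/w10.png')[250:340,262:382]; cv2.imwrite('pics/w10b.png',cv2.resize(a,None,fx=6,fy=6,interpolation=cv2.INTER_CUBIC))
"
```

```text
[ 0.52322379 -0.12939677  0.06410457] [ 9.0556429  -2.43474647 -6.54720257] 0.020245588738262064
```

View pics/w10a.png

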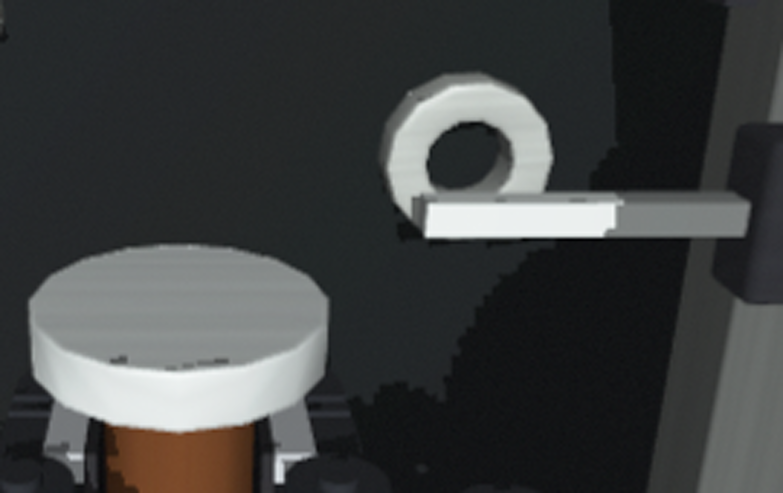

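View pics/w10b.png

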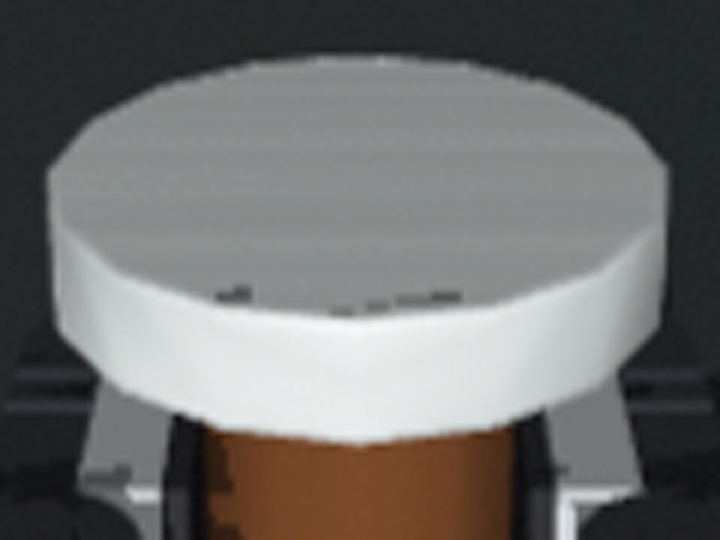

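```bash
sed -e "s/'w9'/'w10'/" -e 's/195+(y/175+(y/' -e 's/A(550,60)/A(550,201)/;s/A(550,97.5)/A(550,238)/;s/A(700,77.5)/A(690,219.5)/' m9.py > m10.py; python3 m10.py
```

```text
[ 0.44442178 -0.11437446  0.20617608]
barL_out [-113.99    3.71] [ 0.5119 -0.0624  0.0444] [-113.26    4.52]
barL_in [-107.26    4.49] [ 0.5314 -0.0541  0.017 ] [-95.61  16.21]
barR [-110.58   28.17] [ 0.5186 -0.0399  0.047 ] [-110.78   27.87]
faceTop [-114.22  -59.16] [ 0.4998 -0.1249  0.1044] [-113.9   -59.16]
innerTop [-106.51  -59.18] [ 0.5068 -0.1262  0.1053] [-106.7   -59.18]
faceBot [-113.75  -59.23] [ 0.5192 -0.1287  0.0159] [-94.12 -59.37]
faceR [-112.72  -39.21] [ 0.5043 -0.1056  0.0856] [-112.99  -39.3 ]
faceL [-112.8   -79.06] [ 0.4967 -0.1444  0.0862] [-113.36  -78.86]
tcp [-90.01 -59.31]
```

Rim gives −110.4, face −109.9; bar −110.7. A 0.6 mm nudge, then a model-overlay check.

Emit:
carry_out:
  targets:
    - {"grip":1,"delta_pos":[0.012,0,0],"twist":[0,0,0]}
    - {"grip":1,"delta_pos":[0.012,0,0],"twist":[0,0,0]}
    - {"grip":1,"delta_pos":[0.012,0,0],"twist":[0,0,0]}
    - {"grip":1,"delta_pos":[0.012,0,0],"twist":[0,0,0]}
    - {"grip":1,"delta_pos":[0.012,0,0],"twist":[0,0,0]}
    - {"grip":1,"delta_pos":[0.012,0,0],"twist":[0,0,0]}

```text
time: 13.02
eef_pos: [0.5226, -0.1293, 0.0641]
tool_rot: [0.092, 0.996, -0.001, 0.005]
wrist_force: [8.6, -2.1, -6.1]
opening: 0.0201
```

```bash
cat > ov.py <<'E'
from h import *
from m4 import L,ex,ey
c=grab('wrist','w11'); grab('scene','s11'); o=get_obs(); print(o['time'],o['eef_pos'],L(o['eef_pos']),o['wrist_force'],o['opening'])
F=6; x0,y0=262,175; im=cv2.imread('pics/w11.png')[175:345,262:462]; im=cv2.resize(im,None,fx=4,fy=4,interpolation=cv2.INTER_CUBIC)
def P(x,y,z):
    w=np.array([.6225,-.0874])+(x*ex+y*ey)/1e3; u,v=proj(c,[w[0],w[1],z/1e3]); return [(u-262+.5)*4-.5,(v-175+.5)*4-.5]
X=-110.7
for dx,col in ((-4,(0,0,255)),(4,(0,255,0))):
    q=np.array([P(X+dx,-59.2+20*np.cos(t),85+20*np.sin(t)) for t in np.linspace(0,2*np.pi,80)]); cv2.polylines(im,[q.round().astype(int)],1,col,1)
for dx in (-3,3):
    q=np.array([P(X+dx,y,46.5) for y in (-17,20)]); cv2.polylines(im,[q.round().astype(int)],0,(255,0,0),1)
cv2.imwrite('pics/ov11.png',im)
a=cv2.imread('pics/s11.png')[190:330,170:350]; cv2.imwrite('pics/s11c.png',cv2.resize(a,None,fx=4,fy=4,interpolation=cv2.INTER_CUBIC))
E
python3 ov.py
```

```text
13.125 [ 0.52266924 -0.12931989  0.06409617] [-90.57 -59.33] [ 8.50630297 -3.30309947 -6.19813552] 0.019772970585550994
```

View pics/ov11.png

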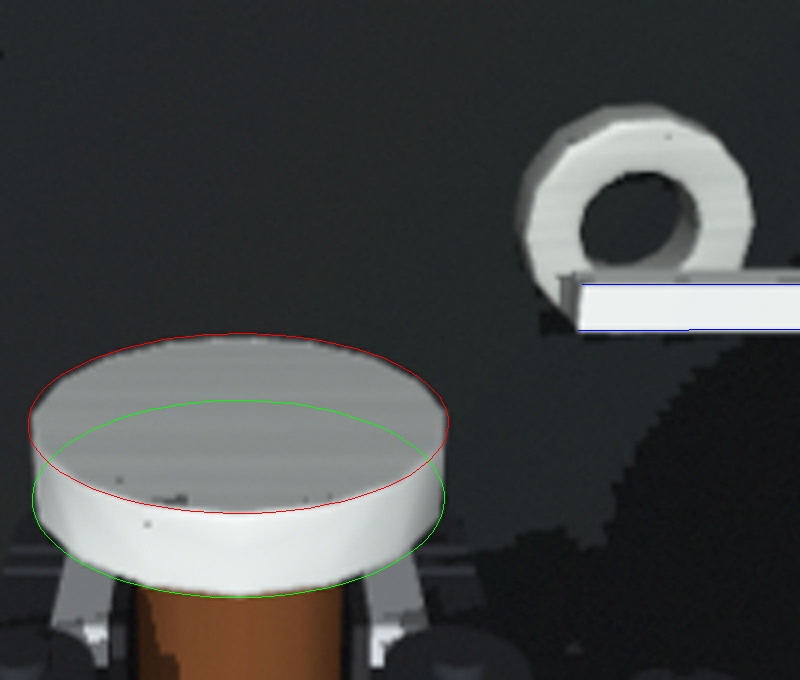

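View pics/s11c.png

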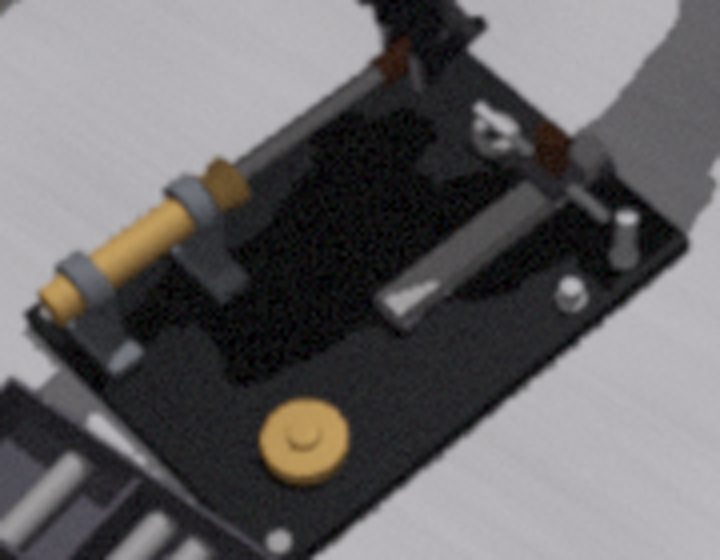

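The model outlines, drawn at one common x of −110.7, fit both the flange and the bar to within about a pixel. The cursor, collar and disc have not moved. Handing in while still gripping.

```bash
python3 -c "
from station import hand_in,get_obs
print(hand_in()); o=get_obs(); print(o['time'],o['eef_pos'],o['opening'])"
```

```text
the job is handed in; nothing more can be done
None
the job is handed in; nothing more can be done
```

I set the cursor level with the tall post while the rod was still home. Then I pulled the rod out by its wooden grip until the flange was level with the cursor's bar. I handed the job in at about 13 s, still gripping the rod at 70 N.

- **Cursor:** I slid it about 106 mm by its tab. After I let go, its bar was within about 0.3 mm of the tall post's centre (tester x ≈ −110.7 against −110.8 mm). It was still there after the pull.
- **Rod:** I pulled it about 110 mm. The flange's view in the wrist camera did not shift during the last 15 mm of the pull, so the grip was not slipping.
- **Flange against bar:** outlines of the flange and bar drawn at the same x fit the last wrist picture to about a pixel. Before a final 0.6 mm nudge, the flange measured −110.4 mm from its rim and −109.9 mm from its outer face. Its left and right edges gave about −108.8 mm, which I discounted as less reliable. I expect the flange to be within about 1 mm of the bar.
- **Other parts:** the collar and disc were where they started. I saw no contact with anything else, but I did not check the bracket, crank and tubes again at the end.
- **Forces:** the wrist readings I saw at the end of moves stayed at about 12 N or less.

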